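# Push the key-blank tray over the sill into its bay

## Task

Put the grey tray of key blanks back into its bay on the counter, without carrying it or tipping it steeply: lift its leading end by the handle, rest that edge on the raised sill with the tail still on the counter, and let go. Then push it on until it has gone right over the sill, lies flat on the counter behind it, and sits squarely up against the rubber bumper of the end stop, touching it but not rammed into it (keep it under about 15 N), and leave the padlock, cup, brush, file and key ring where they are.

Things in the scene. Friction and masses are not known exactly. Their poses are not given: they have to be found in the camera images.
- tray: Open grey plastic tray of key blanks, 160 mm long (x), 110 mm wide (y), 0.5 to 0.85 kg; walls 48 mm high, 4 to 5 mm thick, and a black handle loop standing on each end wall. Origin: centre of the underside; z up; +x points to the leading end, the one that goes into the bay first. It starts in front of the sill, pointing roughly at it. The blanks do not come loose.
- lead_grip (a point): Centre of the leading handle's crossbar, 74 mm ahead of the tray's centre, 73 mm above its underside; axes as the tray. The bar is 60 mm wide (y), 12 mm thick (x), 14 mm tall, flush with the outer end face, on a post at each end. Grip it across its 60 mm width with the fingertips above the 48 mm wall, or across its 12 mm; inside the tray the 30 mm next to it are free. The tail has the same handle.
- tray_lead (a point): Middle of the tray's leading bottom edge, 80 mm ahead of its centre; axes as the tray.
- tray_tail (a point): Middle of the tray's trailing bottom edge, 80 mm behind its centre; axes as the tray.
- bay: Fixed bay of bare aluminium on the counter, open above. Origin: middle of its sill, at counter height; +x points into the bay (the way the tray travels), z up. The sill is a square-edged bar 16 mm deep (x -8 to +8 mm), 160 mm long (y), 12 mm high. Behind it the tray stands on the bare counter between the guides.
- end_stop: End stop: a fixed rail carrying a clamped dark steel plate (112 mm wide, 74 mm high) with a soft rubber bumper on its face (84 mm wide, 18 to 42 mm above the counter). Origin: rail's front end, 210 mm from the bay's origin; axes as the bay. The bumper's face stands 176 to 202 mm from the bay's origin: where is not reported, feel or look for it. It gives 1 mm per 3.5 N, 5 mm at most.
- padlock: Brass padlock lying flat, body 38 x 45 x 20 mm, origin under the body's centre. Leave alone.
- cup: Red plastic cup 66 mm wide at the rim, 62 mm high, with two nickel key blanks standing in it to about 85 mm; origin under its centre. Leave alone.
- brush: Chrome deburring brush 136 mm long, 19 mm thick, lying along its x; origin near its middle. Leave alone.
- file: Black steel file with handle, 225 mm long (x from -118 to +105 mm), 18 mm wide, 19 mm high, lying along its x. Leave alone.
- key_ring: Two cut keys on a ring lying flat, about 75 x 30 x 6 mm, origin near the middle. Leave alone.
- bay_mid (a point): Point on the counter midway between the bay's two guide angles, 115 mm into the bay; axes as the bay. The guides are 20 mm high, inner faces 120 mm apart, from 30 to 200 mm into the bay; in front of that they flare to about 131 mm apart at the sill.
Mind the look-alikes: they are no part of the job. What is shaped like the tray but yellow is not meant.

How it is judged (in metres and radians):
On the way, in this order (a step that is already met when the one before it is completed fails the run):
1. the tray's leading edge rests on the sill, its tail still stands on the counter, and the gripper has let go of it (z of tray_lead in the frame of bay above 0.009 m and x of tray_lead in the frame of bay above -0.007 m and z of tray_tail in the frame of bay below 0.005 m and contact force between each of the arm, the fingers and tray below 0.1 N), for 0.2 s.
2. the whole tray is over the sill and its tail has come down behind it (x of tray_tail in the frame of bay above 0.007 m and z of tray_tail in the frame of bay below 0.004 m), for 0.1 s.
At the end, for the whole second after the job is handed in: The tray lies flat on the counter behind the sill (both ends within 4 mm of the counter, tail clear of the sill), square with the bay within 4 degrees, at rest and touching the bumper of the end stop (contact force above 0.2 N), released (all of step 2 and z of tray_lead in the frame of bay below 0.004 m and angle between the x axis of tray and the x axis of bay, either way round below 0.07 rad and contact force between tray and end_stop above 0.2 N and linear speed of tray below 0.01 m/s).
It fails at once if the tray is pressed against the end stop with more than 15 N (contact force between tray and end_stop above 15 N).
It fails at once if the tray is carried: both ends more than 20 mm above the counter at once (height (world z) of each of tray_lead, tray_tail above 0.02 m).
It fails at once if the tray is tipped steeply, more than 20 degrees (angle between tray's own z axis and vertical above 0.35 rad).
It fails at once if a bystander is disturbed (padlock, cup, brush, file or key ring moved more than 20 mm) (distance of any of padlock, cup, brush, file, key_ring from where it was at the start of the episode above 0.02 m).
It also fails if it takes over 72 s, if anything falls off the work surface, if the arm or the gripper's body presses on something with over 40 N, if the wrist force passes 120 N, or if a joint passes its speed limit or range.

## Robot

A 7-joint arm with a two-finger parallel gripper is mounted at the origin on the work surface. World frame = base frame: x ahead of the robot, y to its left, z up, the work surface at z = 0. Lengths are in m, angles in degrees, forces in N, time in s.
With the tool pointing down it reaches from about 0.425 to 0.825 m from the base axis. Payload 3.6 kg.
Tool frame: the origin (TCP) lies midway between the tips of the shut fingers; the grasp point (between the pads) lies 19 mm behind it (env.pinch_z is the z of the grasp point in the tool frame, in m); z points along the fingers, y is the direction in which the jaws open and shut (so a half turn about z gives the same grasp; the last joint's range is limited). The gripper opens to 85 mm and grips with 20 to 120 N. Pads are 22 mm wide; open, the fingers measure 114 mm over their backs; the gripper's body (76 mm by 85 mm) begins 54 mm behind the grasp point. The pads swing forward as they close: fully open they stand 13 mm farther back than shut.
Start: joints at [62.939, 35.231, -0.722, 81.555, 0.464, 63.22, -2.315], TCP at [0.28, -0.586, 0.207] pointing down, gripper open.
Joint ranges: [-178.69, 178.69], [-17.37, 117.87], [-77.05, 75.6], [15.02, 138.74], [-78.02, 258.01], [0.78, 113.62], [-162.83, 162.83]. Speed limits (degrees/s): [159.86, 159.86, 180, 180, 180, 180, 180].

## Interface

Orientations are given as [roll, pitch, yaw] about the fixed x, y, z axes, in that order (R = Rz(yaw) Ry(pitch) Rx(roll)).
In Python, from station import env gives the robot as it stands. The module is installed in compiled form; this text tells all that it offers.
- The arm moves only by the tool play_rows, never from a script. Its arguments are lists of equal length, an entry for each row: "offset": the shift along the tool's x, y, z in units of 100 cm (1.0 is 100 cm), a list of three; "rotation": the turn, a rotation vector about the tool's x, y, z in units of 45 degrees (1.0 is 45 degrees), a list of three. A call has 1 to 10 rows; each row is the pose to reach, as a shift and turn from the pose measured when the call began, along the tool's axes at that moment; what a row does not reach only later rows make up. A row lasts 1/12 s, in which the tool goes at most 41.7 mm and 7.16 degrees, less where a joint would pass 70% of its speed; a pose out of reach is approached as far as the arm can. A call with a number of a shift or a turn outside -1 to 1 is refused whole. A call with a gripper value outside its range is refused whole. "hand" is the opening, from 0 (shut) to 1 (fully open), set as the call begins (left out, the last holds). The fingers move at their own pace and stop on an object; the grip force is fixed at half the most. Time passes only in rows, so rows that repeat a pose let the fingers close. It gives the time, the measured TCP pose, the force and the opening at its end, in the units of the state.
- env.observe(): the state, without advancing time (a new reading comes with each control period).
- env.get_image(name): name is "scene" or "top"; returns a dict with "img" (480x640x3 uint8, red, green, blue), "depth" (480x640 float32, m along the optical axis (not along the pixel's ray), 0 where there is no reading), "K" (3x3 intrinsics, pixels), "D" ([k1, k2, p1, p2, k3] as OpenCV has them; the pictures are not rectified), "R" (3x3) and "t" (3): a world point X has camera coordinates R X + t. Camera axes: x right, y down, z forward; pixel columns grow to the right and rows downward; lengths in m; the calibration is good to about 2 mm. A picture is of the moment at which its call begins.
- env.hand_in(): hands the job in, once; it reports no verdict.
The state is a dict: "t": time; "q": joint angles; "joint_velocities": joint speeds; "tau": joint torques, N m; "position": TCP position; "tcp_rot": TCP orientation; "force": force on the tool from outside, world axes, zero at the start; "ft_torque": the same for the moment, N m; "grip_width": opening from 0.0 (shut) to 1.0 (fully open).
Only numpy, scipy, OpenCV 4.12 (cv2) and the standard library are available. Lean on these libraries where they do the work, as an engineer would, in place of code of your own. Each camera call takes 0.05 s, during which the arm holds its last target.

## Working session

There is one attempt and no reset: what is moved stays moved. The work goes in short steps, Python scripts to look and compute and a tool call to move; the robot and the scene stay as the last step left them, time stands still between calls to the robot, and variables do not carry over. Pictures are saved under pics/ and viewed, and the job is handed in when it is done.

Besides the shell and the picture viewer there is one more tool, called after ">>>" as name(argument=value, ...) on one line, values as JSON. play_rows: Moves the arm, as the interface text tells. Its arguments: {"type":"object","properties":{"offset":{"type":"array"},"rotation":{"type":"array"},"hand":{"type":"number"}},"required":["offset","rotation"]}

```bash
mkdir -p pics && cat > h.py <<'E'
import numpy as np,cv2,pickle
def cap(env,name,tag):
    d=env.get_image(name); cv2.imwrite(f'pics/{tag}.png',d['img'][:,:,::-1]); pickle.dump(d,open(f'pics/{tag}.pkl','wb')); return d
def load(tag): return pickle.load(open(f'pics/{tag}.pkl','rb'))
def ray(d,uv):
    p=cv2.undistortPoints(np.array(uv,float).reshape(-1,1,2),np.array(d['K'],float),np.array(d['D'],float)).reshape(-1,2)
    R=np.array(d['R']);t=np.array(d['t']); return -R.T@t, np.c_[p,np.ones(len(p))]@R
def onplane(d,uv,z):
    o,r=ray(d,uv); return o+r*((z-o[2])/r[:,2])[:,None]
def depthpt(d,uv):
    o,r=ray(d,uv); return np.array([o+ri*d['depth'][int(round(v)),int(round(u))] for ri,(u,v) in zip(r,uv)])
def cloud(d):
    vv,uu=np.mgrid[0:480,0:640]; o,r=ray(d,np.c_[uu.ravel(),vv.ravel()])
    z=d['depth'].ravel(); P=o+r*z[:,None]; P[z==0]=np.nan; return P.reshape(480,640,3)
def proj(d,X):
    R=np.array(d['R'],float);rv=cv2.Rodrigues(R)[0]
    return cv2.projectPoints(np.array(X,float).reshape(-1,1,3),rv,np.array(d['t'],float),np.array(d['K'],float),np.array(d['D'],float))[0].reshape(-1,2)
E
python3 - <<'E'
from station import env
from h import *
s=env.observe()
for k in s: print(k,np.round(s[k],3))
for n in('scene','top'):
    d=cap(env,n,n+'0'); print(n,np.round(-np.array(d['R']).T@d['t'],3))
print(env.pinch_z)
E
```

```text
t 0.0
q [62.939 35.287 -0.723 81.646  0.465 63.219 -2.315]
joint_velocities [-0.026 -0.014  0.154 -0.09   0.065 -0.027  0.075]
tau [ 0.0000e+00 -4.6921e+01  2.5900e-01 -1.7103e+01  1.0000e-02  1.0000e-02
 -0.0000e+00]
position [ 0.28  -0.586  0.206]
tcp_rot [-1.7985e+02  3.0000e-03  2.5547e+01]
force [-0.471  1.604 -0.105]
ft_torque [ 0.044 -0.034 -0.01 ]
grip_width 0.998
scene [1.11  0.09  0.599]
top [ 0.311 -0.078  0.964]
-0.0187
```

View pics/scene0.png

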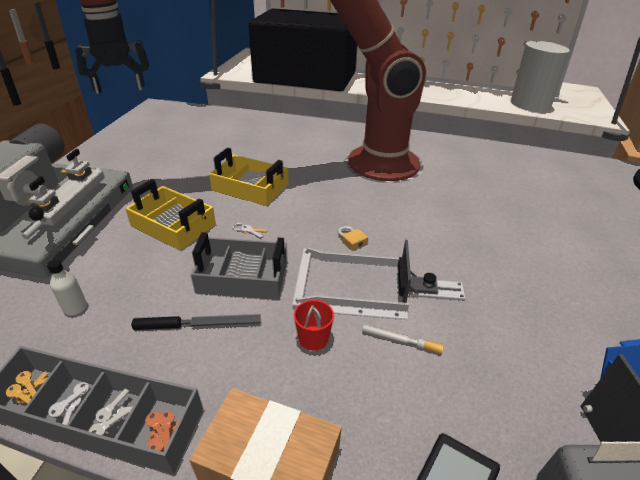

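View pics/top0.png

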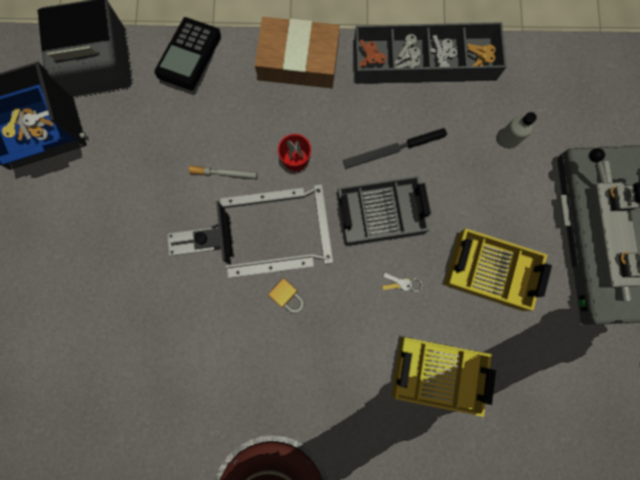

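The grey tray is at scene (240,268) and top (383,210). It could be confused with the yellow trays at scene (170,215) and (249,178), top (497,268) and (443,375), or with the dark sorting box at scene (95,405), top (430,52). I choose the grey one with two black handles. The bay is at top (270,230), with its sill at about (324,225) and its end stop at about (220,232). Next I crop in close and measure.

```bash
python3 - <<'E'
from h import *
d=load('top0'); P=cloud(d)
im=d['img'][140:320,150:450,::-1]; cv2.imwrite('pics/crop_top.png',cv2.resize(im,None,fx=2.6,fy=2.6,interpolation=cv2.INTER_CUBIC))
d2=load('scene0'); im=d2['img'][215:340,180:480,::-1]; cv2.imwrite('pics/crop_scene.png',cv2.resize(im,None,fx=2.6,fy=2.6,interpolation=cv2.INTER_CUBIC))
for uv in [(300,330),(324,225),(383,190),(360,235),(346,210),(423,200),(225,235)]: print(uv,np.round(P[uv[1],uv[0]],4))
E
```

```text
(300, 330) [ 0.303  -0.0475 -0.0015]
(324, 225) [ 0.5092 -0.0911  0.0106]
(383, 190) [ 0.5801 -0.2077  0.0212]
(360, 235) [ 0.4914 -0.1634  0.0034]
(346, 210) [ 0.5238 -0.1306  0.0799]
(423, 200) [ 0.5453 -0.274   0.0796]
(225, 235) [0.48   0.0989 0.0419]
```

View pics/crop_top.png

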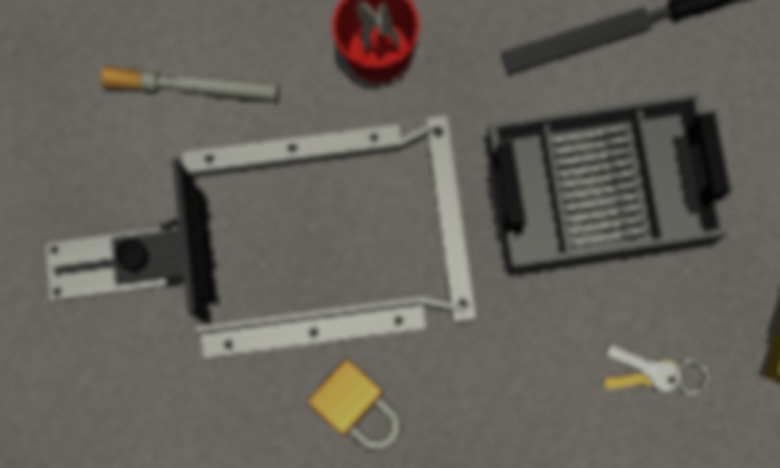

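View pics/crop_scene.png

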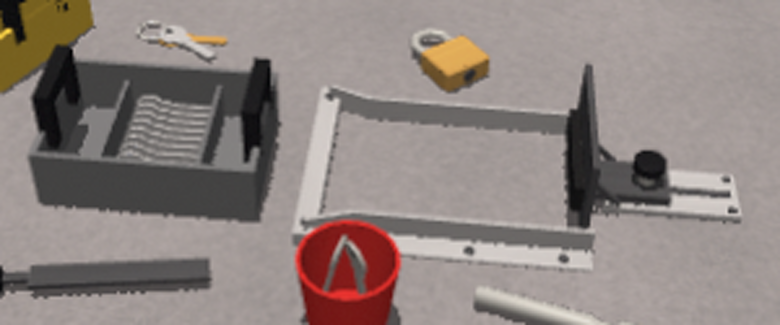

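The crops confirm the choice: an open grey tray with black loops at both ends, and its leading handle (the left one in top, crop (507,185)) facing the sill at crop (450,220). The cup and padlock flank the bay. Next I fit the frames.

```bash
cat > fit.py <<'E'
from h import *
def ends(P,msk):
    Q=P[msk]; Q=Q[~np.isnan(Q[:,0])]
    r=cv2.minAreaRect(Q[:,:2].astype(np.float32)*1000); return Q,r
def tray(d,P,box=None):
    hsv=cv2.cvtColor(d['img'],cv2.COLOR_RGB2HSV)
    x,y,z=P[...,0],P[...,1],P[...,2]
    b=box or (0.42,0.64,-0.34,-0.09)
    m=(x>b[0])&(x<b[1])&(y>b[2])&(y<b[3])
    return x,y,z,m,hsv
E
python3 - <<'E'
from fit import *
for tag in('top0','scene0'):
    d=load(tag);P=cloud(d);x,y,z,m,hsv=tray(d,P)
    print(tag)
    sil=(x>.40)&(x<.62)&(y>-.125)&(y<-.06)&(z>.007)&(z<.017)&(hsv[...,2]>110)&(hsv[...,1]<60)
    Q,r=ends(P,sil); print('sill',len(Q),r,np.median(Q[:,2]))
    for nm,a,b in(('lead',-.20,-.09),('tail',-.34,-.22)):
        k=m&(z>.068)&(z<.09)&(y>a)&(y<b); Q,r=ends(P,k); print(nm,len(Q),r,Q.mean(0))
    k=m&(z>.042)&(z<.054); Q,r=ends(P,k); print('rim',len(Q),r)
    k=m&(z>.042); Q,r=ends(P,k); print('rim+',len(Q),r)
    # plate/guides
    k=(x>.38)&(x<.6)&(y>.05)&(y<.13)&(z>.06)&(z<.085); Q,r=ends(P,k); print('plate top',len(Q),r)
    k=(x>.38)&(x<.6)&(y>.0)&(y<.13)&(z>.02)&(z<.04); Q,r=ends(P,k); print('bumper',len(Q),r)
    k=(x>.38)&(x<.60)&(y>-.06)&(y<.08)&(z>.013)&(z<.024)&(hsv[...,1]<60); 
    for lo,hi in((.38,.48),(.5,.62)):
        Q,r=ends(P,k&(x>lo)&(x<hi)); print('guide',len(Q),r)
E
```

```text
top0
sill 614 ((511.4765930175781, -74.42424774169922), (159.91241455078125, 46.591190338134766), 8.355167388916016) 0.011672144423454267
lead 229 ((525.2942504882812, -131.4086151123047), (60.666603088378906, 12.090314865112305), 9.869884490966797) [ 0.52416619 -0.13135592  0.07886866]
tail 281 ((498.1041259765625, -299.49560546875), (173.8299560546875, 25.53986358642578), 22.941368103027344) [ 0.53749956 -0.28206585  0.07831639]
rim 623 ((500.16558837890625, -228.57489013671875), (192.93353271484375, 194.9351348876953), 9.614962577819824)
rim+ 1197 ((500.07635498046875, -229.2645263671875), (193.20396423339844, 196.4572296142578), 9.556066513061523)
plate top 233 ((484.49017333984375, 101.74097442626953), (111.94933319091797, 5.859991550445557), 8.738255500793457)
bumper 213 ((473.39031982421875, 62.19450378417969), (119.47425079345703, 177.7786865234375), 89.21337890625)
guide 148 ((436.59271240234375, 10.37451171875), (3.79832124710083, 139.56089782714844), 8.549065589904785)
guide 164 ((561.1317138671875, 9.880050659179688), (6.395085334777832, 139.052490234375), 9.4803066253662
[... 401 characters left out ...]
23) [ 0.53359138 -0.28300149  0.07709514]
rim 823 ((501.0458068847656, -228.857421875), (194.26730346679688, 199.9306640625), 9.65698528289795)
rim+ 1452 ((500.9940185546875, -228.85658264160156), (194.3671417236328, 199.91375732421875), 9.671149253845215)
plate top 189 ((483.8786926269531, 104.59908294677734), (115.56117248535156, 5.663968563079834), 8.648868560791016)
bumper 207 ((474.7945251464844, 63.192176818847656), (123.10906982421875, 178.7294921875), 89.38543701171875)
guide 248 ((412.5741271972656, 6.41839599609375), (54.4853630065918, 141.07017517089844), 8.5711030960083)
guide 287 ((560.9286499023438, 9.471107482910156), (8.216979026794434, 141.15216064453125), 9.819953918457031)
```

```bash
python3 - <<'E'
from fit import *
a=np.radians(98.6); ex=np.array([np.cos(a),np.sin(a)]);ey=np.array([-ex[1],ex[0]])
for tag in('top0','scene0'):
    d=load(tag);P=cloud(d);hsv=cv2.cvtColor(d['img'],cv2.COLOR_RGB2HSV);z=P[...,2]
    u=(P[...,:2]-[.5,-.09])@ex; v=(P[...,:2]-[.5,-.09])@ey
    k=(abs(v)<.1)&(abs(u)<.03)&(z>.008)&(z<.016)&(hsv[...,2]>100)&(hsv[...,1]<50)
    print(tag,'sill n',k.sum())
    for lo in np.arange(-.09,.09,.02):
        kk=k&(v>=lo)&(v<lo+.02)
        if kk.sum()>5: print(' v%.2f u %.4f %.4f'%(lo,*np.percentile(u[kk],[3,97])),end=';')
    print('\nv range',np.percentile(v[k],[0.5,99.5]))
    for s in(-1,1):
        k=(u>.05)&(u<.16)&(v*s>.03)&(v*s<.09)&(z>.015)&(z<.024)&(hsv[...,1]<60)
        print('guide v',np.percentile(v[k],[1,5,50,95,99]))
    k=(u>.12)&(u<.23)&(abs(v)<.07)
    for z0,z1 in((.004,.016),(.018,.025),(.025,.035),(.035,.042),(.044,.055),(.055,.07),(.07,.08)):
        kk=k&(z>z0)&(z<z1); 
        if kk.sum()>3: print('z',z0,kk.sum(),'u',np.round(np.percentile(u[kk],[1,5,10,25,50,90]),4),'v',np.round(np.percentile(v[kk],[1,99]),4))
E
```

```text
top0 sill n 595
 v-0.09 u -0.0091 0.0173; v-0.07 u -0.0088 0.0058; v-0.05 u -0.0089 0.0064; v-0.03 u -0.0089 0.0060; v-0.01 u -0.0086 0.0060; v0.01 u -0.0088 0.0062; v0.03 u -0.0088 0.0058; v0.05 u -0.0088 0.0186;
v range [-0.09253832  0.06527739]
guide v [-0.07759572 -0.07665251 -0.07480473 -0.07322972 -0.07293256]
guide v [0.04591281 0.0461447  0.04810658 0.04941259 0.0495434 ]
z 0.004 312 u [0.1229 0.1387 0.1486 0.19   0.213  0.2263] v [-0.063   0.0656]
z 0.018 102 u [0.1215 0.1273 0.1331 0.1567 0.1816 0.2085] v [-0.0668  0.0495]
z 0.025 64 u [0.1812 0.1814 0.1815 0.1817 0.182  0.2287] v [-0.0638  0.0423]
z 0.035 145 u [0.1813 0.1815 0.1817 0.183  0.1857 0.1895] v [-0.0616  0.0377]
z 0.044 62 u [0.1812 0.1824 0.1839 0.1895 0.1897 0.19  ] v [-0.0663  0.0418]
z 0.055 92 u [0.1891 0.1892 0.1893 0.1895 0.1897 0.1903] v [-0.067   0.0424]
z 0.07 172 u [0.1893 0.1896 0.1898 0.1905 0.1918 0.1941] v [-0.0677  0.0422]
scene0 sill n 491
 v-0.09 u -0.0070 0.0112; v-0.07 u -0.0068 0.0083; v-0.05 u -0.0066 0.0083; v-0.03 u -0.0066 0.0086; v-0.01 u -0.0071 0.0081; v0.01 u -0.0068 0.0083; v0.03 u -0.0070 0.0297; v0.05 u -0.0071 0.0235;
v range [-0.0931472   0.06292011]
guide v [-0.07789633 -0.07730523 -0.0753947  -0.07272395 -0.07226377]
guide v [0.04515533 0.04576469 0.04755708 0.05037269 0.05146797]
z 0.004 342 u [0.1217 0.1278 0.1355 0.158  0.2101 0.2263] v [-0.0579  0.0497]
z 0.018 117 u [0.1226 0.1283 0.1347 0.1567 0.1841 0.2101] v [-0.069   0.0511]
z 0.025 71 u [0.1838 0.1839 0.184  0.1842 0.1871 0.196 ] v [-0.0699  0.0229]
z 0.035 124 u [0.184  0.1841 0.1843 0.1861 0.1886 0.1922] v [-0.0691  0.04  ]
z 0.044 60 u [0.1918 0.192  0.192  0.1921 0.1923 0.195 ] v [-0.0695  0.0404]
z 0.055 83 u [0.192  0.192  0.1921 0.1922 0.1924 0.1947] v [-0.0695  0.041 ]
z 0.07 133 u [0.192  0.1922 0.1923 0.1929 0.1945 0.1967] v [-0.0686  0.0415]
```

```bash
cat > go.py <<'E'
from h import *
from scipy.spatial.transform import Rotation as Ro
BO=np.array([.5132,-.0880]);a=np.radians(98.6);EX=np.array([np.cos(a),np.sin(a)]);EY=np.array([-EX[1],EX[0]])
def w(u,v): return BO+u*EX+v*EY
def uv(p): p=np.array(p)[:2]-BO; return p@EX,p@EY
def delta(s,pos,yaw,tilt=0):  # tilt: nose up deg, about tool y
    R0=Ro.from_euler('xyz',s['tcp_rot'],degrees=True); R1=Ro.from_euler('xyz',[180,0,yaw],degrees=True)*Ro.from_rotvec([0,np.radians(tilt),0])
    off=R0.inv().apply(np.array(pos)-s['position']); rv=np.degrees((R0.inv()*R1).as_rotvec())/45
    print('off',np.round(off,4),'rot',np.round(rv,4),'dist',round(np.linalg.norm(off),3))
def show(s): print('t',round(s['t'],2),'pos',np.round(s['position'],4),'rot',np.round(s['tcp_rot'],2),'uv',np.round(uv(s['position']),4),'F',np.round(s['force'],2),'g',round(s['grip_width'],3))
E
python3 - <<'E'
from station import env
from go import *
s=env.observe();show(s)
delta(s,[.5256,-.1305,.16],99.8)
d=load('top0')
for n,p,z in(('cup',(295,150),.06),('keys',(403,283),.003),('file',(395,150),.01),('lock',(285,292),.02),('brush',(225,172),.01)): print(n,np.round(onplane(d,[p],z),3),np.round(uv(onplane(d,[p],z)[0]),3))
E
```

```text
t 0.1 pos [ 0.2799 -0.5858  0.2062] rot [-179.87    0.     25.54] uv [-0.4573  0.3051] F [-0.07 -0.02  0.12] g 1.002
off [ 0.418  -0.3048  0.0469] rot [-0.0026 -0.0019 -1.6502] dist 0.519
cup [[ 0.647 -0.032  0.06 ]] [ 0.035 -0.14 ]
keys [[ 0.397 -0.248  0.003]] [-0.141  0.139]
file [[ 0.668 -0.235  0.01 ]] [-0.168 -0.132]
lock [[ 0.374 -0.018  0.02 ]] [0.09  0.127]
brush [[0.616 0.111 0.01 ]] [ 0.182 -0.131]
```

>>> play_rows(offset=[[0.015,-0.011,0],[0.035,-0.026,0],[0.06,-0.044,0],[0.085,-0.062,0],[0.11,-0.08,0],[0.135,-0.098,0],[0.16,-0.117,0],[0.185,-0.135,0],[0.21,-0.153,0],[0.235,-0.171,0]], rotation=[[0,0,-0.05],[0,0,-0.14],[0,0,-0.24],[0,0,-0.34],[0,0,-0.44],[0,0,-0.54],[0,0,-0.64],[0,0,-0.74],[0,0,-0.84],[0,0,-0.94]], hand=1)

```text
t: 0.93
position: [0.4184, -0.3286, 0.2063]
tcp_rot: [-179.9, -0.1, 68.1]
force: [1.2, -0.2, 0.8]
grip_width: 0.998
```

```bash
python3 - <<'E'
from station import env
from go import *
s=env.observe();show(s)
delta(s,[.5256,-.1305,.13],99.8)
E
```

```text
t 0.93 pos [ 0.4184 -0.3286  0.2063] rot [-1.7985e+02 -1.0000e-01  6.8060e+01] uv [-0.2237  0.1297] F [ 1.16 -0.15  0.77] g 0.998
off [0.2237 0.0256 0.0767] rot [-0.0026 -0.003  -0.7053] dist 0.238
```

>>> play_rows(offset=[[0.03,0.003,0.005],[0.058,0.006,0.012],[0.086,0.009,0.022],[0.114,0.013,0.033],[0.142,0.016,0.045],[0.17,0.019,0.056],[0.195,0.022,0.066],[0.213,0.0244,0.073],[0.2237,0.0256,0.0767],[0.2237,0.0256,0.0767]], rotation=[[0,0,-0.09],[0,0,-0.18],[0,0,-0.27],[0,0,-0.36],[0,0,-0.45],[0,0,-0.54],[0,0,-0.62],[0,0,-0.68],[-0.0026,-0.003,-0.7053],[-0.0026,-0.003,-0.7053]])

```text
t: 1.77
position: [0.5259, -0.1272, 0.129]
tcp_rot: [-180.0, -0.1, 100.1]
force: [-0.7, -0.3, 0.4]
grip_width: 1.002
```

```bash
python3 - <<'E'
from station import env
from go import *
s=env.observe();show(s)
delta(s,[.5256,-.1305,.048],99.8)
cap(env,'scene','s1'); cap(env,'top','t1')
im=load('s1')['img'][150:350,150:450,::-1]; cv2.imwrite('pics/s1c.png',cv2.resize(im,None,fx=2.6,fy=2.6))
E
```

```text
t 1.77 pos [ 0.5259 -0.1272  0.129 ] rot [-1.7996e+02 -1.4000e-01  1.0007e+02] uv [-0.0407 -0.0067] F [-0.71 -0.27  0.4 ] g 1.002
off [-0.0034 -0.0008  0.081 ] rot [-0.0009 -0.0032  0.006 ] dist 0.081
```

View pics/s1c.png

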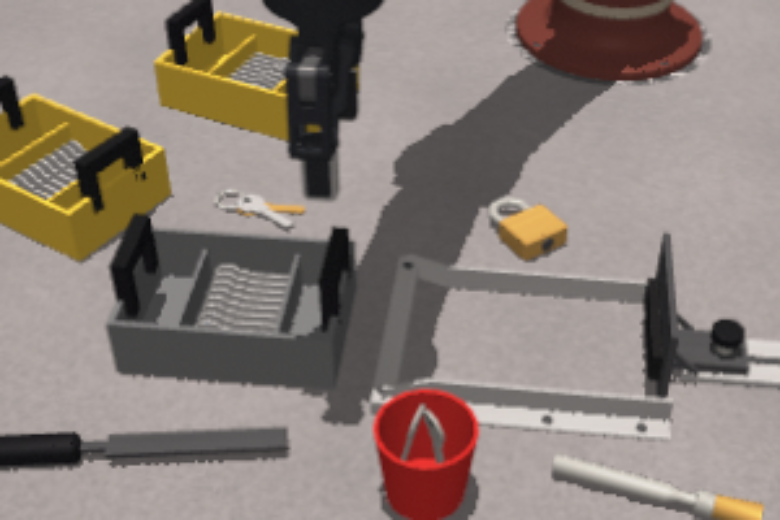

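The picture shows the open fingers standing above the lead handle, with the finger at crop (320,180) and the handle at (336,270). I descend.

>>> play_rows(offset=[[-0.0015,-0.0004,0.008],[-0.0034,-0.0008,0.022],[-0.0034,-0.0008,0.037],[-0.0034,-0.0008,0.052],[-0.0034,-0.0008,0.065],[-0.0034,-0.0008,0.074],[-0.0034,-0.0008,0.08],[-0.0034,-0.0008,0.081],[-0.0034,-0.0008,0.081]], rotation=[[0,0,0.006],[0,0,0.006],[0,0,0.006],[0,0,0.006],[0,0,0.006],[0,0,0.006],[0,0,0.006],[0,0,0.006],[0,0,0.006]])

```text
t: 2.62
position: [0.5247, -0.1356, 0.0489]
tcp_rot: [-179.9, 0.1, 99.4]
force: [0.6, 0.6, 0.4]
grip_width: 1.005
```

```bash
python3 - <<'E'
from station import env
from go import *
s=env.observe();show(s)
cap(env,'scene','s2');cap(env,'top','t2')
im=load('s2')['img'][180:330,180:380,::-1]; cv2.imwrite('pics/s2c.png',cv2.resize(im,None,fx=3.8,fy=3.8))
E
```

```text
t 2.62 pos [ 0.5247 -0.1356  0.0489] rot [-1.7993e+02  6.0000e-02  9.9390e+01] uv [-0.0488 -0.0042] F [0.59 0.56 0.4 ] g 1.005
```

View pics/s2c.png

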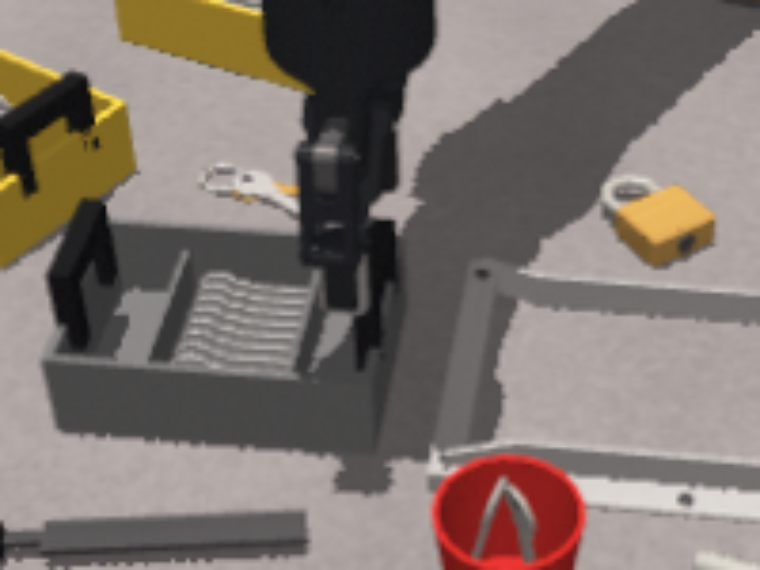

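The finger at crop (342,280) sits about 5 mm inside the bar. I correct the position before closing.

```bash
python3 - <<'E'
from station import env
from go import *
s=env.observe();show(s); delta(s,[.5256,-.1305,.048],99.8)
from fit import tray,ends
d=load('t2');P=cloud(d);x,y,z,m,h=tray(d,P);print(ends(P,m&(z>.068)&(z<.09)&(y>-.15)&(y<-.1))[1])
E
```

```text
t 2.72 pos [ 0.5253 -0.1353  0.0495] rot [1.7999e+02 8.0000e-02 9.9430e+01] uv [-0.0486 -0.0049] F [ 0.9  -0.97  1.14] g 1.0
off [0.0047 0.0011 0.0015] rot [ 0.0002  0.0019 -0.0083] dist 0.005
((511.1568298339844, -132.36550903320312), (31.880971908569336, 9.32882022857666), 7.6344780921936035)
```

>>> play_rows(offset=[[0.0047,0.0011,0.002],[0.0047,0.0011,0.002],[0.0047,0.0011,0.002],[0.0047,0.0011,0.002]], rotation=[[0,0,-0.008],[0,0,-0.008],[0,0,-0.008],[0,0,-0.008]])

```text
t: 3.05
position: [0.5258, -0.1303, 0.0478]
tcp_rot: [180.0, 0.1, 99.8]
force: [-0.8, -0.6, -0.3]
grip_width: 1.004
```

```bash
python3 - <<'E'
from station import env
from go import *
s=env.observe();show(s); delta(s,[.5256,-.1305,.048],99.8)
E
```

```text
t 3.05 pos [ 0.5258 -0.1303  0.0478] rot [1.7997e+02 1.0000e-01 9.9820e+01] uv [-0.0437 -0.0061] F [-0.78 -0.6  -0.26] g 1.004
off [-0.0001 -0.0002 -0.0002] rot [0.0007 0.0021 0.0003] dist 0.0
```

Aligned. I close the gripper.

>>> play_rows(offset=[[0,0,0],[0,0,0],[0,0,0],[0,0,0],[0,0,0],[0,0,0],[0,0,0],[0,0,0],[0,0,0],[0,0,0]], rotation=[[0,0,0],[0,0,0],[0,0,0],[0,0,0],[0,0,0],[0,0,0],[0,0,0],[0,0,0],[0,0,0],[0,0,0]], hand=0)

```text
t: 3.88
position: [0.5253, -0.1304, 0.0488]
tcp_rot: [-180.0, 0.1, 99.8]
force: [-2.4, -0.0, 7.6]
grip_width: 0.652
```

```bash
python3 - <<'E'
from station import env
from go import *
s=env.observe();show(s)
cap(env,'scene','s3')
im=load('s3')['img'][180:330,180:380,::-1]; cv2.imwrite('pics/s3c.png',cv2.resize(im,None,fx=3.8,fy=3.8))
E
```

```text
t 3.88 pos [ 0.5253 -0.1304  0.0488] rot [-1.7998e+02  1.3000e-01  9.9810e+01] uv [-0.0438 -0.0056] F [-2.39 -0.01  7.64] g 0.652
```

View pics/s3c.png

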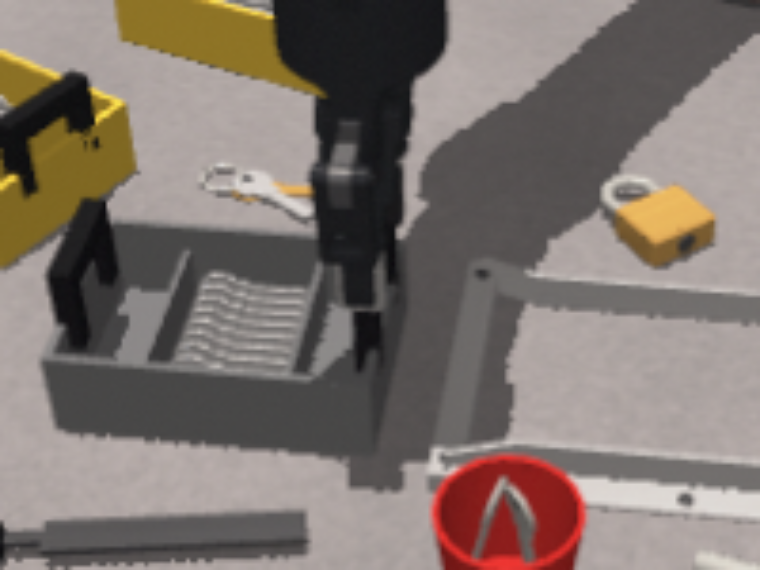

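The finger tip at crop (355,300) is on the bar, above the wall, and the grip is stalled at 0.652. I lift the leading end about 6°, pivoting about the tail.

>>> play_rows(offset=[[-0.0007,0,-0.0015],[-0.0015,0,-0.004],[-0.0025,0,-0.0067],[-0.0035,0,-0.0093],[-0.0045,0,-0.012],[-0.0055,0,-0.0145],[-0.006,0,-0.0158],[-0.006,0,-0.0158],[-0.006,0,-0.0158]], rotation=[[0,0.013,0],[0,0.033,0],[0,0.057,0],[0,0.078,0],[0,0.1,0],[0,0.122,0],[0,0.133,0],[0,0.133,0],[0,0.133,0]])

```text
t: 4.68
position: [0.5265, -0.1371, 0.0645]
tcp_rot: [-180.0, -5.8, 99.8]
force: [0.5, 1.2, -2.5]
grip_width: 0.652
```

```bash
python3 - <<'E'
from station import env
from go import *
s=env.observe();show(s)
cap(env,'scene','s4');cap(env,'top','t4')
im=load('s4')['img'][180:330,180:380,::-1]; cv2.imwrite('pics/s4c.png',cv2.resize(im,None,fx=3.8,fy=3.8))
E
```

```text
t 4.68 pos [ 0.5265 -0.1371  0.0645] rot [-180.     -5.83   99.75] uv [-0.0505 -0.0058] F [ 0.52  1.16 -2.5 ] g 0.652
```

View pics/s4c.png

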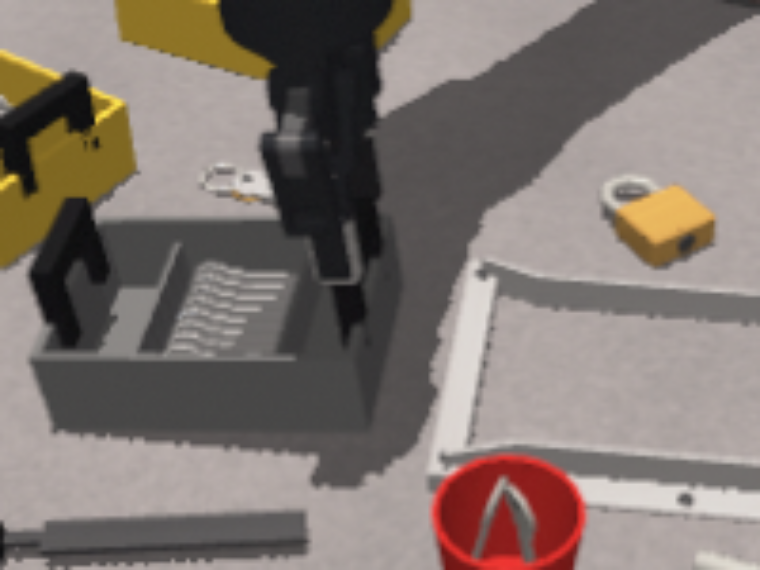

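The leading end is up and the tail is down at crop (60,430). I drag forward over the sill, correcting the sideways offset and yaw as I go.

```bash
python3 - <<'E'
from station import env
from go import *
s=env.observe();show(s); delta(s,[*w(-.005,0),.065],98.6,6)
E
```

```text
t 4.78 pos [ 0.5264 -0.1371  0.0644] rot [-179.98   -5.8    99.79] uv [-0.0505 -0.0057] F [ 0.57 -0.08 -2.82] g 0.658
off [ 0.0454 -0.0047  0.004 ] rot [-0.0032  0.0045  0.0262] dist 0.046
```

>>> play_rows(offset=[[0.004,-0.0004,0.0003],[0.009,-0.0009,0.0008],[0.015,-0.0015,0.0013],[0.021,-0.0022,0.0018],[0.027,-0.0028,0.0024],[0.033,-0.0034,0.0029],[0.039,-0.004,0.0034],[0.0435,-0.0045,0.0038],[0.0454,-0.0047,0.004],[0.0454,-0.0047,0.004]], rotation=[[0,0.001,0.002],[0,0.002,0.005],[-0.001,0.003,0.009],[-0.001,0.0045,0.012],[-0.002,0.0045,0.016],[-0.002,0.0045,0.019],[-0.003,0.0045,0.022],[-0.003,0.0045,0.025],[-0.003,0.0045,0.026],[-0.003,0.0045,0.026]])

```text
t: 5.62
position: [0.5137, -0.0916, 0.0652]
tcp_rot: [-180.0, -6.1, 98.7]
force: [-0.6, 1.6, -1.4]
grip_width: 0.65
```

```bash
python3 - <<'E'
from station import env
from go import *
s=env.observe();show(s); delta(s,[*w(-.005,0),.065],98.6,6)
cap(env,'scene','s5');cap(env,'top','t5')
im=load('s5')['img'][180:330,180:380,::-1]; cv2.imwrite('pics/s5c.png',cv2.resize(im,None,fx=3.8,fy=3.8))
im=load('t5')['img'][140:320,250:450,::-1]; cv2.imwrite('pics/t5c.png',cv2.resize(im,None,fx=3.3,fy=3.3))
E
```

```text
t 5.62 pos [ 0.5137 -0.0916  0.0652] rot [-179.97   -6.07   98.67] uv [-0.0036  0.0001] F [-0.57  1.55 -1.38] g 0.65
off [-0.0014  0.0001  0.    ] rot [-0.0008 -0.0015  0.0016] dist 0.001
```

View pics/s5c.png

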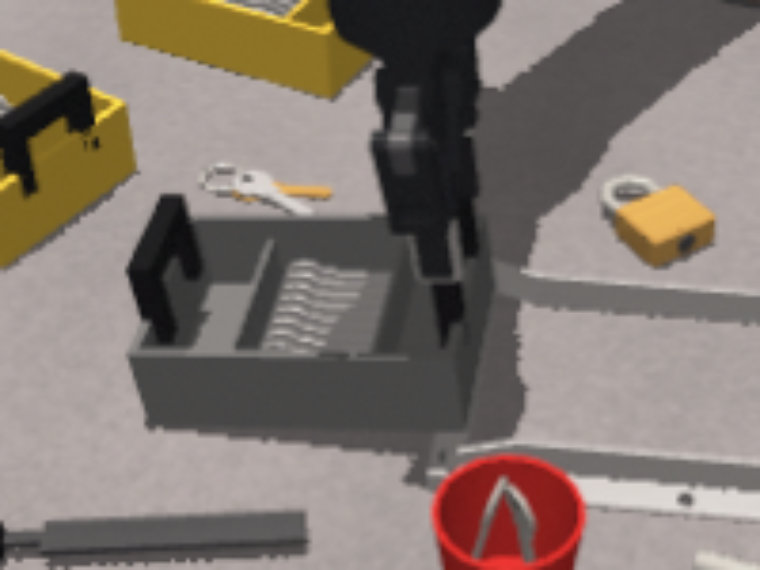

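View pics/t5c.png

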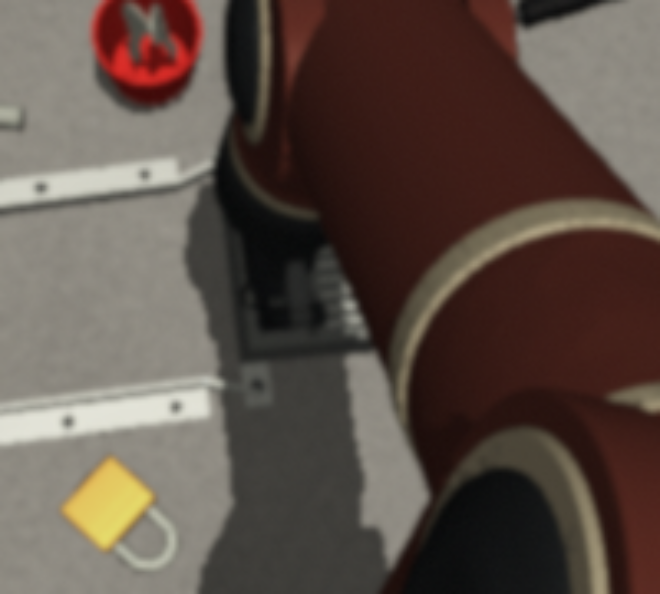

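The leading end is over the sill, with its corner at s5 crop (470,428) above the sill end at (435,470). I lower it onto the sill.

>>> play_rows(offset=[[0.0003,0,0.001],[0.0006,0,0.0022],[0.0008,0,0.0033],[0.001,0,0.0042],[0.001,0,0.0042],[0.001,0,0.0042]], rotation=[[0,-0.008,0],[0,-0.018,0],[0,-0.028,0],[0,-0.036,0],[0,-0.036,0],[0,-0.036,0]])

```text
t: 6.22
position: [0.5137, -0.0903, 0.0615]
tcp_rot: [-180.0, -4.4, 98.7]
force: [-0.0, 0.0, 1.8]
grip_width: 0.654
```

```bash
python3 - <<'E'
from station import env
from go import *
s=env.observe();show(s)
E
```

```text
t 6.22 pos [ 0.5137 -0.0903  0.0615] rot [-179.99   -4.44   98.66] uv [-0.0023 -0.0001] F [-0.    0.03  1.84] g 0.654
```

The wrist load has gone from -2.5 to +1.8 N in z, so the tray rests on the sill. I release it.

>>> play_rows(offset=[[0,0,0],[0,0,0],[0,0,0],[0,0,0],[0,0,0],[0,0,0],[0,0,0],[0,0,0]], rotation=[[0,0,0],[0,0,0],[0,0,0],[0,0,0],[0,0,0],[0,0,0],[0,0,0],[0,0,0]], hand=1)

```text
t: 6.88
position: [0.5137, -0.0903, 0.0615]
tcp_rot: [-180.0, -4.4, 98.7]
force: [-0.2, 0.6, 0.1]
grip_width: 1.001
```

>>> play_rows(offset=[[0,0,-0.006],[0,0,-0.018],[0,0,-0.032],[0,0,-0.048],[0,0,-0.062],[0,0,-0.072],[0,0,-0.078],[0,0,-0.08],[0,0,-0.08],[0,0,-0.08]], rotation=[[0,0,0],[0,0,0],[0,0,0],[0,0,0],[0,0,0],[0,0,0],[0,0,0],[0,0,0],[0,0,0],[0,0,0]])

```text
t: 7.72
position: [0.5141, -0.0964, 0.1407]
tcp_rot: [-179.9, -4.5, 98.7]
force: [0.2, 0.4, -0.1]
grip_width: 0.999
```

```bash
python3 - <<'E'
from station import env
from go import *
s=env.observe();show(s)
cap(env,'scene','s6')
im=load('s6')['img'][180:330,180:380,::-1]; cv2.imwrite('pics/s6c.png',cv2.resize(im,None,fx=3.8,fy=3.8))
d=load('s6');P=cloud(d);hsv=cv2.cvtColor(d['img'],cv2.COLOR_RGB2HSV)
u=(P[...,:2]-BO)@EX;v=(P[...,:2]-BO)@EY;z=P[...,2]
for nm,a,b in(('lead',-.03,.02),('tail',-.2,-.12)):
    k=(u>a)&(u<b)&(abs(v)<.05)&(z>.07)&(z<.1)&(hsv[...,2]<60)
    r=cv2.minAreaRect(np.c_[u[k],v[k]].astype(np.float32)*1000); print(nm,k.sum(),r,z[k].mean(),z[k].max())
E
```

```text
t 7.72 pos [ 0.5141 -0.0964  0.1407] rot [-179.92   -4.46   98.65] uv [-0.0084  0.0004] F [ 0.17  0.39 -0.1 ] g 0.999
lead 247 ((-2.8655762672424316, -1.2725944519042969), (60.87775421142578, 13.589537620544434), 89.08354187011719) 0.08765332664738681 0.09532062596260615
tail 204 ((-149.77197265625, -0.07037544250488281), (59.31161117553711, 13.951702117919922), 89.0981216430664) 0.07809235643678625 0.08288995747521133
```

View pics/s6c.png

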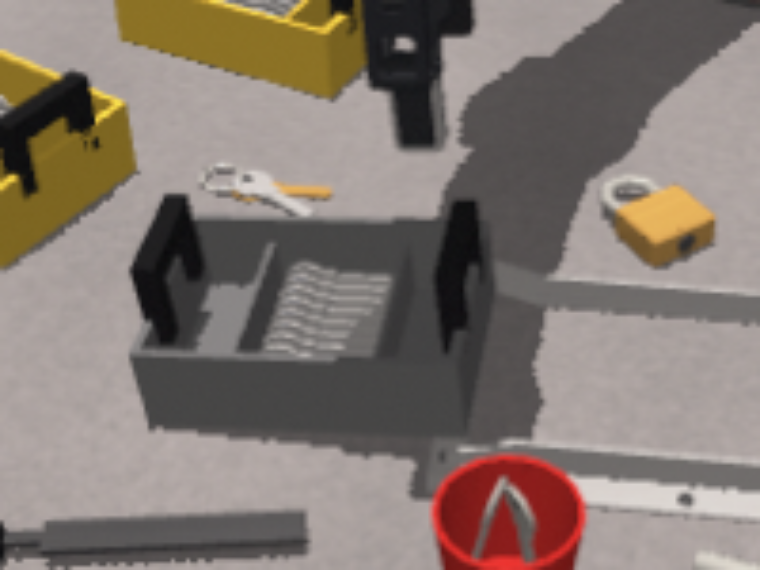

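The tray rests with its leading edge on the sill (handle at +10 mm; the edge at u≈+8 mm in bay axes), its tail down, square and within 1 mm of centre. Next I go behind the tail with the tool tilted, so the gripper's body keeps clear of the tail handle when the tail rises.

```bash
python3 - <<'E'
from station import env
from go import *
s=env.observe();show(s);print(np.round(s['q'],1)); delta(s,[*w(-.205,-.0007),.14],98.6,25)
E
```

```text
t 7.77 pos [ 0.514  -0.0963  0.1405] rot [-179.89   -4.47   98.66] uv [-0.0084  0.0005] F [ 0.12 -0.08 -0.59] g 1.002
[ 27.5  31.4 -25.2 105.4  11.6  47.5   6.2]
off [-0.1961  0.0009 -0.0148] rot [-0.0026  0.4562  0.0008] dist 0.197
```

>>> play_rows(offset=[[-0.01,0,-0.001],[-0.03,0,-0.002],[-0.055,0,-0.004],[-0.08,0,-0.006],[-0.105,0,-0.008],[-0.13,0,-0.01],[-0.155,0,-0.012],[-0.178,0.001,-0.014],[-0.192,0.001,-0.015],[-0.196,0.001,-0.015]], rotation=[[0,0.02,0],[0,0.06,0],[0,0.11,0],[0,0.17,0],[0,0.23,0],[0,0.29,0],[0,0.35,0],[0,0.41,0],[0,0.45,0],[-0.0026,0.4562,0.0008]], hand=0.6)

```text
t: 8.6
position: [0.5431, -0.2962, 0.1368]
tcp_rot: [-179.8, -25.0, 98.1]
force: [0.8, -0.4, -0.5]
grip_width: 0.601
```

```bash
python3 - <<'E'
from station import env
from go import *
s=env.observe();show(s);print(np.round(s['q'],1)); delta(s,[*w(-.205,-.0007),.030],98.6,25)
E
```

```text
t 8.6 pos [ 0.5431 -0.2962  0.1368] rot [-179.77  -24.98   98.05] uv [-0.2103  0.0015] F [ 0.77 -0.36 -0.46] g 0.601
[ 50.9  49.3 -30.7  75.6   2.7  74.6  33.7]
off [-0.0402  0.0026  0.099 ] rot [ 0.      0.0005 -0.011 ] dist 0.107
```

>>> play_rows(offset=[[-0.003,0.0005,0.007],[-0.008,0.001,0.02],[-0.014,0.0015,0.035],[-0.02,0.002,0.05],[-0.026,0.0025,0.065],[-0.032,0.0026,0.079],[-0.037,0.0026,0.091],[-0.04,0.0026,0.098],[-0.0402,0.0026,0.099],[-0.0402,0.0026,0.099]], rotation=[[0,0,-0.002],[0,0,-0.005],[0,0,-0.008],[0,0,-0.011],[0,0,-0.011],[0,0,-0.011],[0,0,-0.011],[0,0,-0.011],[0,0,-0.011],[0,0,-0.011]])

```text
t: 9.43
position: [0.5446, -0.2896, 0.0299]
tcp_rot: [-180.0, -25.0, 98.7]
force: [0.5, -0.1, -0.5]
grip_width: 0.603
```

```bash
python3 - <<'E'
from station import env
from go import *
s=env.observe();show(s); delta(s,[*w(-.175,-.0007),.030],98.6,25)
cap(env,'scene','s7')
im=load('s7')['img'][180:330,150:350,::-1]; cv2.imwrite('pics/s7c.png',cv2.resize(im,None,fx=3.8,fy=3.8))
E
```

```text
t 9.43 pos [ 0.5446 -0.2896  0.0299] rot [-179.98  -25.03   98.65] uv [-0.204  -0.0009] F [ 0.46 -0.12 -0.46] g 0.603
off [ 0.0263 -0.0001  0.0122] rot [-0.001  -0.0006  0.0011] dist 0.029
```

View pics/s7c.png

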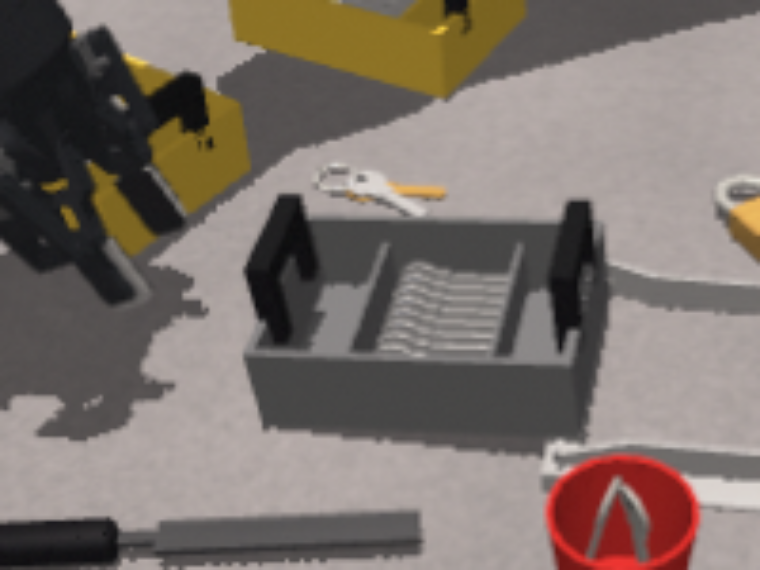

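Both fingertips, at crop (180,220) and (140,295), are behind the tail. I push straight forward.

>>> play_rows(offset=[[0.0036,0,0.0017],[0.0091,0,0.0042],[0.0163,0,0.0076],[0.0236,0,0.011],[0.0308,0,0.0144],[0.0381,0,0.0177],[0.0453,0,0.0211],[0.0526,0,0.0245],[0.0598,0,0.0279],[0.0634,0,0.0296]], rotation=[[0,0,0],[0,0,0],[0,0,0],[0,0,0],[0,0,0],[0,0,0],[0,0,0],[0,0,0],[0,0,0],[0,0,0]])

```text
t: 10.32
position: [0.5353, -0.2227, 0.0307]
tcp_rot: [179.8, -24.7, 98.6]
force: [0.5, -4.6, 0.6]
grip_width: 0.606
```

```bash
cat > chk.py <<'E'
from station import env
from go import *
import sys
tag=sys.argv[1]
s=env.observe();show(s)
print('axial F',round(np.dot(s['force'][:2],EX),2))
d=cap(env,'scene',tag)
im=d['img'][180:330,180:430,::-1]; cv2.imwrite(f'pics/{tag}c.png',cv2.resize(im,None,fx=3.1,fy=3.1))
P=cloud(d);hsv=cv2.cvtColor(d['img'],cv2.COLOR_RGB2HSV)
u=(P[...,:2]-BO)@EX;v=(P[...,:2]-BO)@EY;z=P[...,2]
lo,hi=map(float,sys.argv[2:4])   # approx lead u range
k=(u>lo)&(u<hi)&(abs(v)<.05)&(z>.066)&(z<.11)&(hsv[...,2]<60)
if k.sum()>20:
    r=cv2.minAreaRect(np.c_[u[k],v[k]].astype(np.float32)*1000); print('lead bar',k.sum(),r,'z max',np.percentile(z[k],97))
E
python3 chk.py s8 0.0 0.08
```

```text
t 10.32 pos [ 0.5353 -0.2227  0.0307] rot [179.83 -24.69  98.62] uv [-0.1365 -0.0017] F [ 0.49 -4.61  0.57] g 0.606
axial F -4.63
lead bar 247 ((13.660721778869629, -2.2455387115478516), (61.38996505737305, 14.649995803833008), 88.99540710449219) z max 0.09568398748968669
```

View pics/s8c.png

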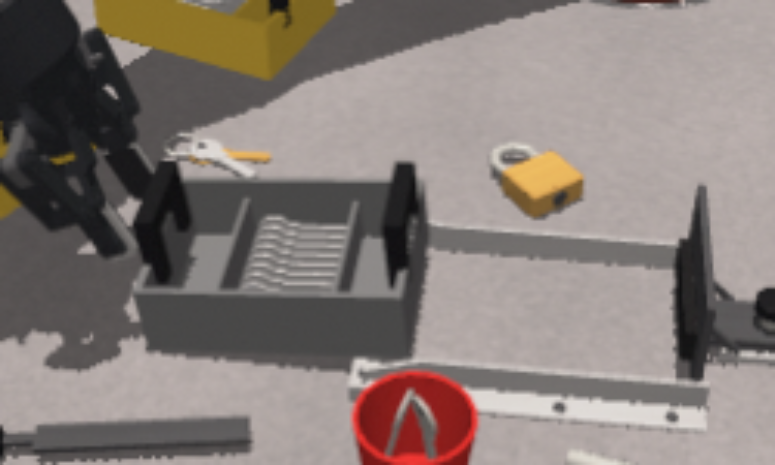

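>>> play_rows(offset=[[0.0036,0,0.0017],[0.0082,0,0.0038],[0.0136,0,0.0063],[0.019,0,0.0089],[0.0245,0,0.0114],[0.0299,0,0.014],[0.0353,0,0.0165],[0.0408,0,0.019],[0.0462,0,0.0215],[0.05,0,0.0233]], rotation=[[0,0,0],[0,0,0],[0,0,0],[0,0,0],[0,0,0],[0,0,0],[0,0,0],[0,0,0],[0,0,0],[0,0,0]])

```text
t: 11.2
position: [0.5286, -0.1713, 0.0312]
tcp_rot: [179.6, -24.4, 98.5]
force: [2.0, -6.7, 3.6]
grip_width: 0.603
```

```bash
python3 chk.py s9 0.04 0.12
```

```text
t 11.2 pos [ 0.5286 -0.1713  0.0312] rot [179.64 -24.37  98.53] uv [-0.0847 -0.0028] F [ 2.02 -6.68  3.62] g 0.603
axial F -6.91
lead bar 250 ((65.05644989013672, -1.998453140258789), (61.468902587890625, 14.422196388244629), 89.48441314697266) z max 0.1000777666093769
```

View pics/s9c.png

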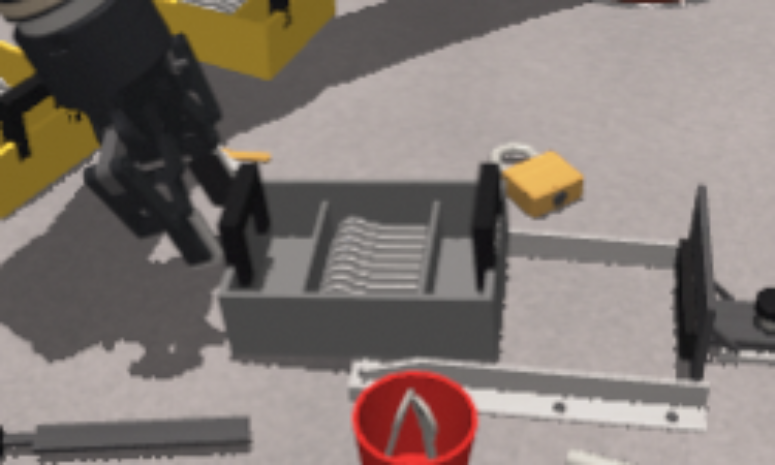

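>>> play_rows(offset=[[0.0036,-0.0005,0.0017],[0.0082,-0.001,0.0038],[0.0127,-0.0015,0.0059],[0.0172,-0.002,0.008],[0.0217,-0.002,0.0101],[0.0263,-0.002,0.0123],[0.0308,-0.002,0.0144],[0.0353,-0.002,0.0165],[0.0399,-0.002,0.0186],[0.0435,-0.002,0.0203]], rotation=[[0,0,0],[0,0,0],[0,0,0],[0,0,0],[0,0,0],[0,0.005,0],[0,0.008,0],[0,0.01,0],[0,0.01,0],[0,0.01,0]])

```text
t: 12.08
position: [0.5176, -0.1199, 0.0305]
tcp_rot: [179.9, -25.2, 98.6]
force: [-0.5, -2.0, -1.9]
grip_width: 0.605
```

```bash
python3 chk.py s10 0.08 0.16
```

```text
t 12.08 pos [ 0.5176 -0.1199  0.0305] rot [179.85 -25.15  98.63] uv [-0.0322  0.0004] F [-0.48 -2.01 -1.9 ] g 0.605
axial F -1.91
lead bar 183 ((120.24568176269531, 0.7668170928955078), (11.857097625732422, 61.4984016418457), 0.6410922408103943) z max 0.0813653102699619
```

View pics/s10c.png

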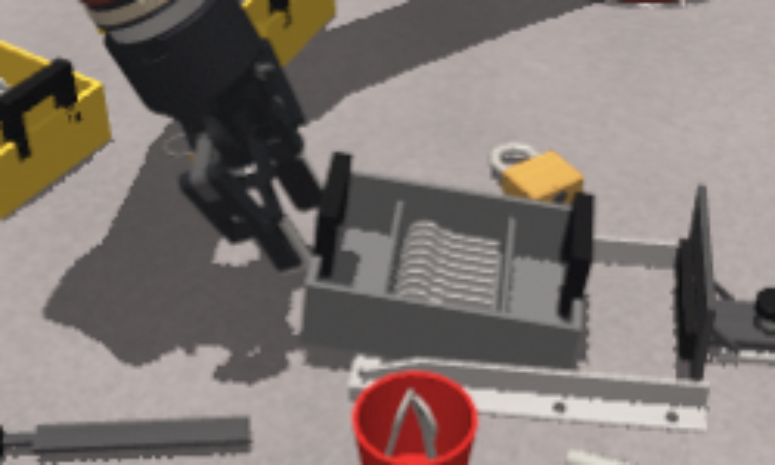

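The tray has tipped gently over the sill: its leading end is down between the guides at crop (580,350), and its tail is on the sill at about (305,345). I go on slower.

>>> play_rows(offset=[[0.0018,0,0.0008],[0.0045,0,0.0021],[0.0073,0,0.0034],[0.01,0,0.0047],[0.0136,0,0.0063],[0.0172,0,0.008],[0.0208,0,0.0097],[0.0236,0,0.011],[0.0254,0,0.0118],[0.0263,0,0.0123]], rotation=[[0,0,0],[0,0,0],[0,0,0],[0,0,0],[0,0,0],[0,0,0],[0,0,0],[0,0,0],[0,0,0],[0,0,0]])

```text
t: 12.97
position: [0.5129, -0.0895, 0.031]
tcp_rot: [179.9, -25.2, 98.7]
force: [0.1, -2.9, -1.3]
grip_width: 0.6
```

```bash
python3 chk.py s11 0.12 0.18
```

```text
t 12.97 pos [ 0.5129 -0.0895  0.031 ] rot [179.86 -25.23  98.74] uv [-0.0014  0.0005] F [ 0.14 -2.91 -1.27] g 0.6
axial F -2.9
lead bar 196 ((150.9288787841797, 0.7403602600097656), (59.926177978515625, 12.324224472045898), 89.42971801757812) z max 0.08136715363019822
```

View pics/s11c.png

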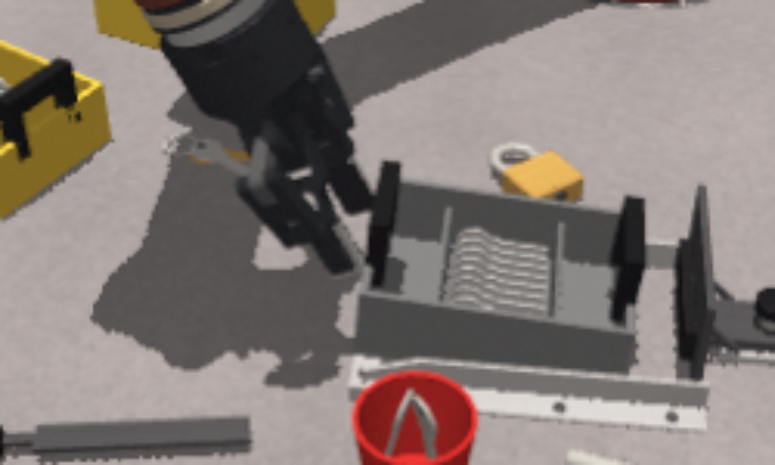

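>>> play_rows(offset=[[0.0009,0,0.0004],[0.0027,0,0.0013],[0.0045,0,0.0021],[0.0063,0,0.003],[0.0082,0,0.0038],[0.01,0,0.0047],[0.0118,0,0.0055],[0.0136,0,0.0063],[0.0145,0,0.0068],[0.0145,0,0.0068]], rotation=[[0,0,0],[0,0,0],[0,0,0],[0,0,0],[0,0,0],[0,0,0],[0,0,0],[0,0,0],[0,0,0],[0,0,0]])

```text
t: 13.85
position: [0.5104, -0.0731, 0.0311]
tcp_rot: [179.9, -25.3, 98.8]
force: [0.4, -1.6, -1.4]
grip_width: 0.6
```

```bash
python3 chk.py s12 0.14 0.183
```

```text
t 13.85 pos [ 0.5104 -0.0731  0.0311] rot [179.87 -25.27  98.77] uv [0.0152 0.0005] F [ 0.45 -1.62 -1.4 ] g 0.6
axial F -1.67
lead bar 205 ((167.83331298828125, 1.1895580291748047), (62.22165298461914, 13.085796356201172), 89.64173126220703) z max 0.08140126705706952
```

View pics/s12c.png

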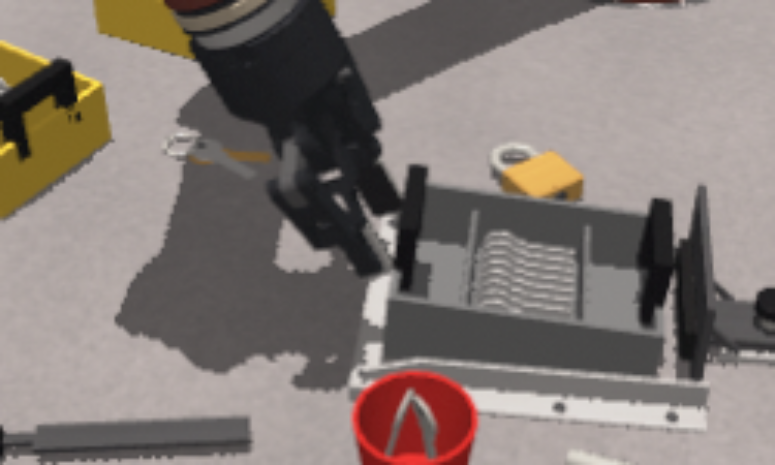

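>>> play_rows(offset=[[0.0005,0,0.0002],[0.0012,0,0.0006],[0.002,0,0.0009],[0.0028,0,0.0013],[0.0036,0,0.0017],[0.0036,0,0.0017]], rotation=[[0,0,0],[0,0,0],[0,0,0],[0,0,0],[0,0,0],[0,0,0]])

```text
t: 14.4
position: [0.5097, -0.0688, 0.0312]
tcp_rot: [179.9, -25.3, 98.8]
force: [0.8, -2.4, -0.7]
grip_width: 0.601
```

```bash
python3 chk.py s13 0.14 0.183
```

```text
t 14.4 pos [ 0.5097 -0.0688  0.0312] rot [179.88 -25.29  98.77] uv [0.0195 0.0006] F [ 0.79 -2.36 -0.67] g 0.601
axial F -2.45
lead bar 196 ((170.48280334472656, 0.5020828247070312), (12.105491638183594, 61.61376190185547), 0.4181915819644928) z max 0.08151367130677915
```

View pics/s13c.png

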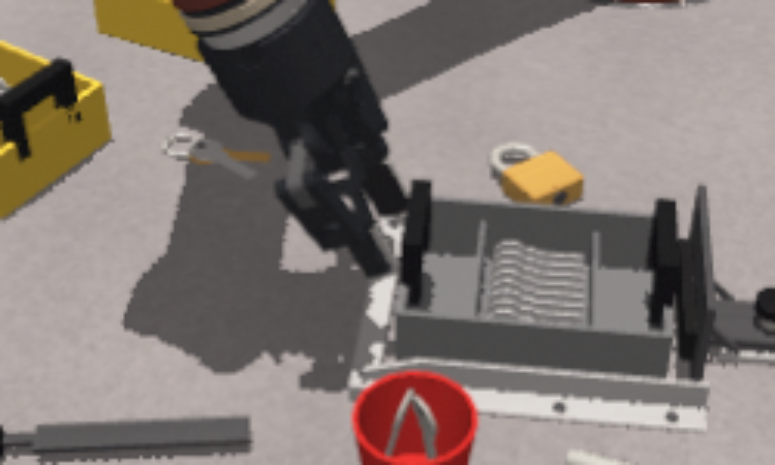

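The tail handle has dropped to crop (420,185), so the tail appears to be down. I check both bar heights.

```bash
cat > bars.py <<'E'
from go import *
import sys
d=load(sys.argv[1]);P=cloud(d);hsv=cv2.cvtColor(d['img'],cv2.COLOR_RGB2HSV)
u=(P[...,:2]-BO)@EX;v=(P[...,:2]-BO)@EY;z=P[...,2]
for nm,a,b in(('lead',.14,.186),('tail',.005,.04)):
    k=(u>a)&(u<b)&(abs(v)<.04)&(z>.07)&(z<.11)&(hsv[...,2]<60); r=cv2.minAreaRect(np.c_[u[k],v[k]].astype(np.float32)*1000)
    print(nm,k.sum(),r,np.percentile(z[k],[50,90]))
k=(u>.02)&(u<.19)&(abs(v)<.07)&(z>.044)&(z<.052)
if k.any(): print('rim u',np.percentile(u[k],[1,99]))
E
python3 bars.py s13
```

```text
lead 179 ((170.36105346679688, 0.659912109375), (12.082319259643555, 61.24057388305664), 0.6855887174606323) [0.0794317  0.08063139]
tail 184 ((17.174245834350586, -3.7125587463378906), (23.01668930053711, 71.63778686523438), 0.4961698055267334) [0.07941526 0.08102544]
rim u [0.02094842 0.17608968]
```

Both bars are at 80 mm, so the tray lies flat. About 7 mm is left to the bumper, and I feel for it slowly.

>>> play_rows(offset=[[0.0005,0,0.0002],[0.0012,0,0.0006],[0.002,0,0.0009],[0.0028,0,0.0013],[0.0036,0,0.0017],[0.0041,0,0.0019],[0.0041,0,0.0019]], rotation=[[0,0,0],[0,0,0],[0,0,0],[0,0,0],[0,0,0],[0,0,0],[0,0,0]])

```text
t: 15.03
position: [0.509, -0.0641, 0.0314]
tcp_rot: [179.9, -25.3, 98.8]
force: [-0.5, -2.8, -2.7]
grip_width: 0.6
```

>>> play_rows(offset=[[0.0005,0,0.0002],[0.0009,0,0.0004],[0.0009,0,0.0004],[0.0009,0,0.0004]], rotation=[[0,0,0],[0,0,0],[0,0,0],[0,0,0]])

```text
t: 15.37
position: [0.5088, -0.0629, 0.0314]
tcp_rot: [179.9, -25.3, 98.8]
force: [0.3, -2.2, -2.3]
grip_width: 0.601
```

```bash
python3 chk.py s14 0.14 0.186; python3 bars.py s14
```

```text
t 15.37 pos [ 0.5088 -0.0629  0.0314] rot [179.89 -25.33  98.79] uv [0.0255 0.0006] F [ 0.32 -2.19 -2.33] g 0.601
axial F -2.21
lead bar 198 ((176.2270965576172, 0.7276096343994141), (12.426416397094727, 61.731422424316406), 1.2954167127609253) z max 0.08136868488905517
lead 181 ((176.2270965576172, 0.7276096343994141), (12.426416397094727, 61.731422424316406), 1.2954167127609253) [0.07948859 0.08090706]
tail 268 ((19.80484390258789, -3.6794662475585938), (72.50224304199219, 29.34004783630371), 89.92072296142578) [0.07977101 0.08870843]
rim u [0.02343974 0.18160994]
```

Not in contact yet: the force is still sliding friction, about 2.2 N. I go on in 1 mm steps.

>>> play_rows(offset=[[0.0005,0,0.0002],[0.0009,0,0.0004],[0.0009,0,0.0004],[0.0009,0,0.0004]], rotation=[[0,0,0],[0,0,0],[0,0,0],[0,0,0]])

```text
t: 15.75
position: [0.5086, -0.0619, 0.0314]
tcp_rot: [179.9, -25.3, 98.8]
force: [0.6, -2.7, -1.0]
grip_width: 0.604
```

>>> play_rows(offset=[[0.0005,0,0.0002],[0.0009,0,0.0004],[0.0009,0,0.0004],[0.0009,0,0.0004]], rotation=[[0,0,0],[0,0,0],[0,0,0],[0,0,0]])

```text
t: 16.08
position: [0.5086, -0.0612, 0.0314]
tcp_rot: [179.9, -25.3, 98.8]
force: [0.1, -3.3, -1.0]
grip_width: 0.599
```

>>> play_rows(offset=[[0.0005,0,0.0002],[0.0009,0,0.0004],[0.0009,0,0.0004],[0.0009,0,0.0004]], rotation=[[0,0,0],[0,0,0],[0,0,0],[0,0,0]])

```text
t: 16.42
position: [0.5086, -0.0609, 0.0313]
tcp_rot: [179.9, -25.3, 98.8]
force: [1.3, -5.4, -0.5]
grip_width: 0.598
```

>>> play_rows(offset=[[0.0005,0,0.0002],[0.0009,0,0.0004],[0.0009,0,0.0004],[0.0009,0,0.0004]], rotation=[[0,0,0],[0,0,0],[0,0,0],[0,0,0]])

```text
t: 16.75
position: [0.5087, -0.0607, 0.0313]
tcp_rot: [179.8, -25.2, 98.7]
force: [1.2, -4.9, -0.0]
grip_width: 0.602
```

```bash
python3 chk.py s15 0.14 0.188; python3 bars.py s15
```

```text
t 16.75 pos [ 0.5087 -0.0607  0.0313] rot [179.84 -25.19  98.74] uv [0.0277 0.0004] F [ 1.17 -4.9  -0.01] g 0.602
axial F -5.02
lead bar 201 ((178.87046813964844, 1.275156021118164), (12.395498275756836, 62.99754333496094), 0.09544451534748077) z max 0.08125282401454392
lead 179 ((178.87042236328125, 1.3073596954345703), (12.395498275756836, 62.933143615722656), 0.09544451534748077) [0.0796653  0.08069235]
tail 316 ((20.87713623046875, -0.8526802062988281), (78.00886535644531, 31.470258712768555), 89.89777374267578) [0.08011741 0.09794449]
rim u [0.02553093 0.1844319 ]
```

View pics/s15c.png

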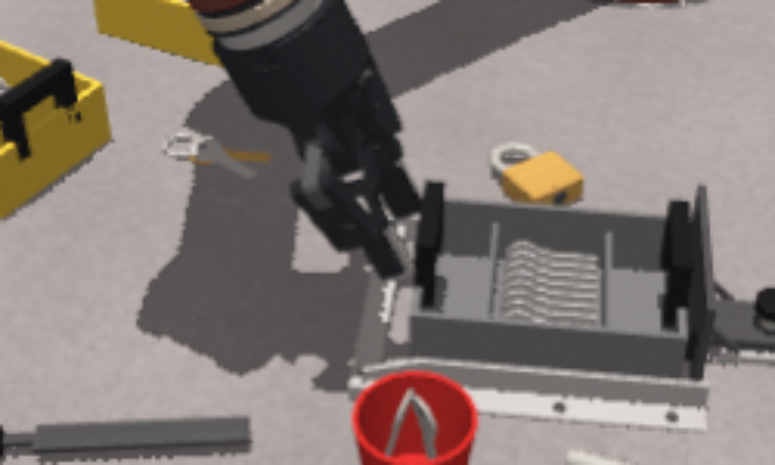

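The leading end meets the bumper: wrist force is 5 N against 2.2 N sliding, so bumper force is about 3 N. The tray is square, at crop (690,300). I back off slowly so the rubber stays compressed.

>>> play_rows(offset=[[-0.0003,0,-0.0001],[-0.0006,0,-0.0003],[-0.0009,0,-0.0004],[-0.0012,0,-0.0006],[-0.0015,0,-0.0007],[-0.002,0,-0.0009],[-0.0025,0,-0.0012],[-0.003,0,-0.0014],[-0.004,0,-0.0019],[-0.005,0,-0.0023]], rotation=[[0,0,0],[0,0,0],[0,0,0],[0,0,0],[0,0,0],[0,0,0],[0,0,0],[0,0,0],[0,0,0],[0,0,0]])

```text
t: 17.63
position: [0.5094, -0.0658, 0.0314]
tcp_rot: [179.9, -25.2, 98.8]
force: [0.7, -0.9, 0.5]
grip_width: 0.598
```

>>> play_rows(offset=[[-0.002,0,-0.001],[-0.006,0,-0.003],[-0.012,0,-0.006],[-0.018,0,-0.0085],[-0.025,0,-0.012],[-0.03,0,-0.014],[-0.034,0,-0.016],[-0.036,0,-0.017],[-0.036,0,-0.017]], rotation=[[0,0,0],[0,0,0],[0,0,0],[0,0,0],[0,0,0],[0,0,0],[0,0,0],[0,0,0],[0,0,0]])

```text
t: 18.38
position: [0.5156, -0.106, 0.0313]
tcp_rot: [179.9, -25.2, 98.7]
force: [-0.4, -0.1, 0.0]
grip_width: 0.601
```

```bash
python3 chk.py s16 0.14 0.188; python3 bars.py s16; python3 - <<'E'
import cv2
a=cv2.imread('pics/s16.png')[220:320,270:430]; cv2.imwrite('pics/s16z.png',cv2.resize(a,None,fx=5,fy=5,interpolation=cv2.INTER_CUBIC))
E
```

```text
t 18.38 pos [ 0.5156 -0.106   0.0313] rot [179.85 -25.2   98.69] uv [-0.0182  0.0004] F [-0.43 -0.1   0.  ] g 0.601
axial F -0.04
lead bar 201 ((178.8442840576172, 1.1040496826171875), (12.43359375, 62.15797805786133), 0.04978597164154053) z max 0.08129328404099667
lead 183 ((178.8442840576172, 1.1040496826171875), (12.43359375, 62.15797805786133), 0.04978597164154053) [0.07938037 0.08084991]
tail 148 ((31.374513626098633, 0.49788475036621094), (10.470722198486328, 60.30390548706055), 0.009703030809760094) [0.07926694 0.08088348]
rim u [0.02548672 0.18458038]
```

View pics/s16z.png

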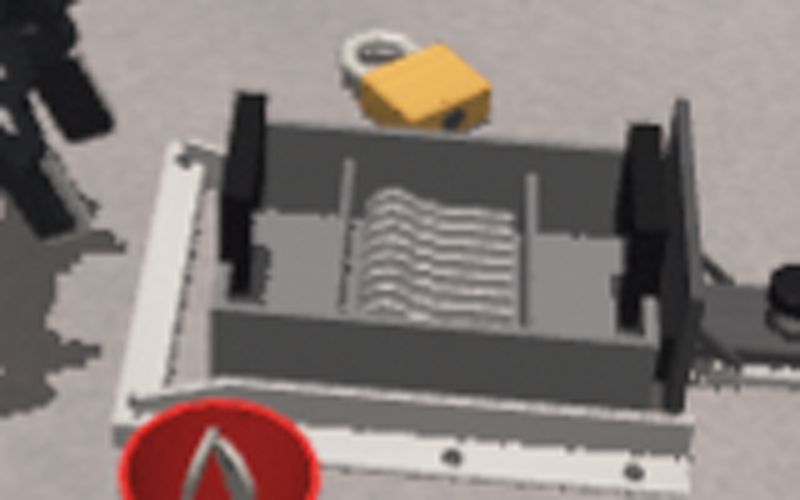

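The tray did not move on release: the lead bar is at 178.84 mm against 178.87 mm while pushed. It lies flat and square between the guides. A last check of the bystanders, then I hand in.

```bash
python3 - <<'E'
from station import env
from go import *
a=load('scene0')['img'].astype(int);b=load('s16')['img'].astype(int)
df=abs(a-b).sum(2)>60
for n,(x0,x1,y0,y1) in dict(lock=(338,370,225,250),cup=(293,335,300,350),brush=(362,444,325,355),file=(130,262,312,330),keys=(232,268,222,238)).items(): print(n,df[y0:y1,x0:x1].mean().round(3))
env.hand_in(); show(env.observe())
E
```

```text
lock 0.154
cup 0.0
brush 0.0
file 0.0
keys 0.932
the job is handed in; nothing more can be done
the job is handed in; nothing more can be done
```

I put the tray back in its bay and handed the job in at about 18 s; no verdict was given.

**What I did**
- I lifted the leading end about 6° by its handle and drew it forward. I set that edge on the sill with the tail on the counter, then let go.
- I pushed on the tail with two fingertips until the tray tipped over the sill and its tail dropped behind it. I then felt forward in 1 mm steps to the bumper and backed off slowly.

**Last checks**
- **Flat and square:** both handle bars were at about 80 mm above the counter. The tray was within about 0.5° of the bay and about 1 mm off centre, with its tail roughly 25 mm past the sill's middle.
- **Touching the bumper:** the wrist force rose from about 2.2 N sliding to about 5 N, so I estimate 3 N on the bumper, well under 15 N. The tray did not move when I let go. The camera puts its front face within 1 mm of the bumper. I could not measure the contact force left after release.
- **Bystanders:** comparing the first and last pictures, the cup, brush and file showed no change. The comparison flagged two others:
  - **Padlock:** 15% of its pixels changed. The tray now standing in front of it could explain that, and it sits in the same place in the pictures.
  - **Key ring:** 93% of its pixels changed. The gripper and its shadow covered that spot, so the final picture could not confirm it, but it was in place in the pictures during the push.

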